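Put three mended clay pieces back on their own boards

TASK

The three mended clay pieces got mixed up on their storage boards: swap them round so that the jar stands in the middle of the round board, the beaker in the middle of the square board and the lid (knob up) in the middle of the oblong board. Each board holds only one piece, and the grey felt pad is free for parking one on the way. Set each one down without dropping it or tipping it over, and leave the amber bottle, the white plastic jar and the steel tin where they are.

Things in the scene. Friction and masses are not known exactly. Their poses are not given: they have to be found in the camera images.
- jar: fired-clay jar, round, closed on top (dark painted mouth): 116 mm tall, foot 50 mm across, belly 72 mm across at 35-50 mm height, above 78 mm a plain straight neck 38 mm across up to the top: grip the neck. About 0.2-0.4 kg. Origin: centre of the underside; z up along its axis
- beaker: fired-clay beaker, a straight open cup 56 mm across outside and 85 mm tall with 4 mm wall and one thin darker band. About 0.11-0.22 kg. Origin: centre of the underside; z up along its axis
- lid: fired-clay pot lid, round, 84 mm across and 6 mm thick at the edge, rising as a cone to 24 mm height, where a straight knob 26 mm across stands up to 52 mm height: grip the knob. About 0.1-0.2 kg. Origin: centre of the underside; z up along its axis
- round_board: round plywood board, 125 mm across, 12 mm thick, fixed to the bench; the jar's own board. Origin: centre of its underside, on the bench; z up. At the start a wrong piece stands on it
- square_board: square plywood board, 115 x 115 mm, 12 mm thick, fixed to the bench; the beaker's own board. Origin: centre of its underside, on the bench; z up. At the start a wrong piece stands on it
- oblong_board: oblong plywood board, 150 mm (along its x) x 100 mm, 12 mm thick, fixed to the bench; the lid's own board. Origin: centre of its underside, on the bench; z up. At the start a wrong piece stands on it
- felt_pad: grey felt-covered hexagonal pad, 120 mm across its flats, 12 mm thick, rigid and fixed to the bench, empty at the start: a free spot to park a piece. Origin: centre of its underside, on the bench; z up
- bottle: bystander: small loose amber glass bottle with black cap, 38 mm across, 85 mm tall, standing on the bench between the boards. Origin: centre of its underside
- tub: bystander: small loose white plastic jar with white cap, 44 mm across, 42 mm tall, standing on the bench between the boards. Origin: centre of its underside
- tin: bystander: loose flat steel tin, 42 mm across, 22 mm tall, on the bench between the boards. Origin: centre of its underside
Not all that is in view belongs to the job. Leave any blue or turquoise look-alike of the lid alone.

How it is judged:
At the end, for the whole second after the job is handed in: The jar on the round board, the beaker on the square board and the lid on the oblong board: each resting on the board's top, upright (within 0.1 rad), its centre within 15 mm of the board's centre, at rest (horizontal distance between jar and round_board below 0.015 m and z of jar in the frame of round_board between 0.008 and 0.017 m and angle between each of jar, beaker, lid's own z axis and vertical below 0.1 rad and linear speed of each of jar, beaker, lid below 0.02 m/s and angular speed of each of jar, beaker, lid below 0.2 rad/s and horizontal distance between beaker and square_board below 0.015 m and z of beaker in the frame of square_board between 0.008 and 0.017 m and horizontal distance between lid and oblong_board below 0.015 m and z of lid in the frame of oblong_board between 0.008 and 0.017 m); the robot touches nothing.
It fails at once if a clay piece is tipped over (leans more than 40 degrees) (angle between any of jar, beaker, lid's own z axis and vertical above 0.7 rad).
It fails at once if a clay piece is dropped (falls freely, touching nothing, at more than 0.6 m/s: a drop of about 2 cm) ((contact force between jar and anything else below 0.05 N and linear speed of jar above 0.6 m/s) or (contact force between beaker and anything else below 0.05 N and linear speed of beaker above 0.6 m/s) or (contact force between lid and anything else below 0.05 N and linear speed of lid above 0.6 m/s)).
It fails at once if the bottle, the white plastic jar or the tin is moved more than 30 mm from its place (distance of any of bottle, tub, tin from where it was at the start of the episode above 0.03 m).
It also fails if it takes over 96 s, if anything falls off the work surface, if the arm or the gripper's body presses on something with over 40 N, if the wrist force passes 120 N, or if a joint passes its speed limit or range.

ROBOT

A 6-joint arm with a two-finger parallel gripper is mounted at the origin on the work surface. World frame = base frame: x ahead of the robot, y to its left, z up, the work surface at z = 0. Lengths are in m, angles in rad, forces in N, time in s.
With the tool pointing down it reaches from about 0.35 to 0.85 m from the base axis. Payload 8.1 kg.
Tool frame: the origin (TCP) lies between the finger pads; the fingertips stand 11 mm ahead of it and the grasp point (between the pads) lies 8 mm behind it; y points along the fingers, x is the direction in which the jaws open and shut, and the axes are right-handed (so a half turn about y gives the same grasp; the last joint's range is limited). The gripper opens to 93 mm and grips with 3 to 60 N. Pads are 15 mm wide; open, the fingers measure 128 mm over their backs; the gripper's body (75 mm by 188 mm) begins 65 mm behind the grasp point.
Start: joints at [1.241, 0.13, 1.488, -0, 1.523, -0.085], TCP at [0.145, 0.582, 0.198] pointing down, gripper open.
Joint ranges: [-2.96, 2.96], [-0.89, 2.26], [0.02, 2.5], [-1.34, 4.48], [0, 2.73], [-2.66, 2.66]. Speed limits (rad/s): [2.39, 2.39, 2.79, 3.14, 3.14, 3.14].

INTERFACE

Orientations are given as a rotation vector (axis times angle).
In Python, from plant import readout, optics, robot gives the robot as it stands.
- The arm moves only by the shell command python3 -m creep 'ROWS' [FORCE]. ROWS is JSON, a list that holds one entry, the list of rows, each a list of 7 numbers: the closure, from 0 (fully open) to 1 (shut), then the shift along the tool's x, y, z in cm, then the turn, a rotation vector about the tool's x, y, z in degrees. In form: [[[grip, x, y, z, wx, wy, wz], ...]]. A call has exactly 8 rows; each row shifts and turns the pose as measured when the row begins, along the tool's axes as they then stand; what a row does not reach is not made up. A row lasts 1/10 s, in which the tool goes at most 50 mm and 8.59 degrees, less where a joint would pass 70% of its speed; a pose out of reach is approached as far as the arm can. A call is refused whole if a number of a shift passes 5 or a number of a turn 8.59, either way. A call with a gripper value outside its range is refused whole. The fingers move at their own pace and stop on an object; FORCE is the grip in N (left out, the last holds). Time passes only in rows, so rows that do not move let the fingers close, or fill a call up. It gives the time, the measured TCP pose, the force and the opening at its end, in the units of the state.
- readout.read_state(): the state, without advancing time (a new reading comes with each control period).
- optics.read_camera(name): name is "side" or "top" or "wrist"; returns a dict with "frame" (384x512x3 uint8, red, green, blue), "depth" (384x512 float32, m along the optical axis (not along the pixel's ray), 0 where there is no reading), "intrinsics" (3x3 intrinsics, pixels), "R" (3x3) and "t" (3): a world point X has camera coordinates R X + t. Camera axes: x right, y down, z forward; pixel columns grow to the right and rows downward; lengths in m; the calibration is good to about 2 mm. A picture is of the moment at which its call begins.
- robot.close_job(): hands the job in, once; it reports no verdict.
The state is a dict: "t": time; "q": joint angles; "dq": joint speeds; "joint_torque": joint torques, N m; "tool_pos": TCP position; "orientation": TCP orientation; "force": force on the tool from outside, world axes, zero at the start; "wrist_torque": the same for the moment, N m; "opening": finger opening in m.
Only numpy, scipy, OpenCV 4.12 (cv2) and the standard library are available. Lean on these libraries where they do the work, as an engineer would, in place of code of your own. Each camera call takes 0.05 s, during which the arm holds its last target. There are 200 camera calls.

## Working session

There is one attempt and no reset: what is moved stays moved. The work goes in short steps, Python scripts to look and compute and a shell command to move; the robot and the scene stay as the last step left them, time stands still between calls to the robot, and variables do not carry over. Pictures are saved under pics/ and viewed, about 12 in all and at most 16, crops included, and the job is handed in when it is done.

```bash
mkdir -p pics; cat > h.py <<'E'
import numpy as np, cv2
from plant import readout, optics, robot
from scipy.spatial.transform import Rotation as Ro
def cam(n,save=None):
    c=optics.read_camera(n)
    np.savez(f'{n}.npz',**c)
    if save: cv2.imwrite(f'pics/{save}.png',c['frame'][:,:,::-1])
    return c
def cloud(c):
    d=c['depth'];K=c['intrinsics'];v,u=np.mgrid[:d.shape[0],:d.shape[1]]
    P=np.stack([(u-K[0,2])/K[0,0]*d,(v-K[1,2])/K[1,1]*d,d],-1)
    return (P-c['t'])@c['R']
E
python3 - <<'E'
from h import *
s=readout.read_state();print(s)
for n in('top','side'):
    c=cam(n,n+'0');print(n,-c['R'].T@c['t'],c['R'][2],(c['depth']>0).mean())
a=cv2.imread('pics/top0.png');cv2.imwrite('pics/top0b.png',cv2.resize(a,(800,600),interpolation=cv2.INTER_CUBIC))
E
```

```text
{'t': 0.0, 'q': array([ 1.24058990e+00,  1.31154582e-01,  1.48926015e+00,  2.61216115e-05,
        1.52295406e+00, -8.53757508e-02]), 'dq': array([ 0.00076072,  0.00090699, -0.00135901,  0.00121771, -0.00128048,
        0.00085087]), 'joint_torque': array([-7.64043543e-04, -5.59851873e+01, -4.91761708e+01,  7.67472899e-02,
        3.53988656e-02, -1.80213797e-04]), 'tool_pos': array([0.1452004 , 0.58156725, 0.19740189]), 'orientation': array([-1.31609248, -1.0258582 ,  1.02836518]), 'force': array([-0.83863495, -0.1390868 ,  0.57059825]), 'wrist_torque': array([-0.00940193, -0.02514207,  0.02481136]), 'opening': 0.09305120052525168}
top [0.36074355 0.0484786  1.02515779] [ 0.14718374 -0.00777718 -0.98907859] 0.9959615071614584
side [ 0.06884664 -0.56702659  0.64240352] [ 0.44398804  0.63627837 -0.6308918 ] 0.9959767659505209
```

View pics/top0b.png

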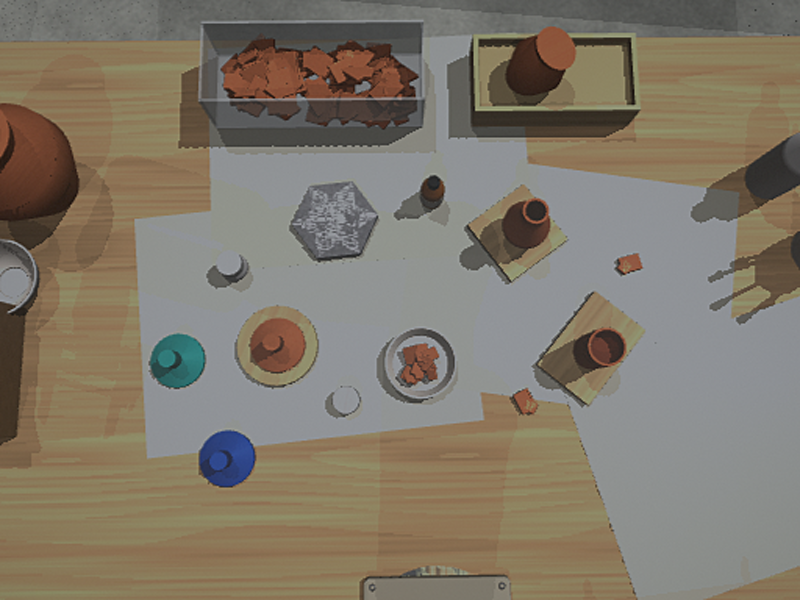

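View pics/side0.png

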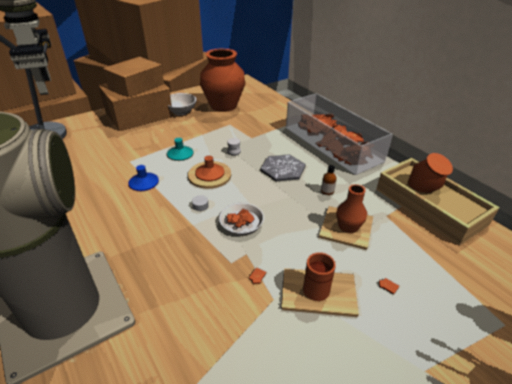

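The lid stands on the round board (top picture, 278,346), the jar on the square board (530,222) and the beaker on the oblong board (600,348). The felt pad is at (334,220). Bystanders are the bottle (433,192), tub (232,266) and tin (345,401). The lid look-alikes are turquoise (178,360) and blue (227,460). The pot in the tray (540,60) and the dish at (420,365) aren't part of the job.

```bash
cat > m.py <<'E'
from h import *
def circ(p):
    A=np.c_[2*p,np.ones(len(p))];x=np.linalg.lstsq(A,(p**2).sum(1),rcond=None)[0]
    return x[:2],np.sqrt(x[2]+x[0]**2+x[1]**2)
def near(W,uv,r,z0,z1):  # uv in 800x600 px
    v,u=np.mgrid[:384,:512];m=np.hypot(u*800/512-uv[0],v*600/384-uv[1])<r
    m&=(W[...,2]>z0)&(W[...,2]<z1);return m
E
python3 - <<'E'
from m import *
C={n:dict(np.load(n+'.npz')) for n in('top','side')}
W={n:cloud(c) for n,c in C.items()}
T=W['top']
def show(n,p):
    h=cv2.convexHull(p[:,:2].astype(np.float32)); (cx,cy),(a,b),an=cv2.minAreaRect(h)
    c,r=cv2.minEnclosingCircle(h)
    print(n,len(p),'rect',np.round([cx,cy,a,b,an],4),'encl',np.round([*c,r*2],4),'zmed',np.median(p[:,2]).round(4))
for n,uv,r in [('round',(278,346),52),('square',(517,233),60),('oblong',(592,348),70),('felt',(334,220),52)]:
    show(n,T[near(T,uv,r,.008,.016)])
for n,uv,r,z0,z1 in [('jartop',(536,210),25,.12,.135),('beaker rim',(606,346),30,.09,.105),('knobtop',(270,342),20,.058,.07),('bottle',(433,187),18,.075,.1),('tub',(232,262),22,.035,.05),('tin',(345,400),22,.016,.03)]:
    p=T[near(T,uv,r,z0,z1)]
    if len(p)>5: show(n,p)
    else: print(n,len(p),np.sort(T[near(T,uv,r,-.1,1)][:,2])[-10:])
# side-camera cylinder fits
S=W['side']
for n,c0,z0,z1,r in [('jar neck',None,.095,.122,.019),('beaker',None,.03,.09,.028),('knob',None,.04,.06,.013)]:
    uv={'jar neck':(536,210),'beaker':(606,346),'knob':(270,342)}[n]
    g=T[near(T,uv,8,.03,.2)] if n!='beaker' else T[near(T,uv,30,.09,.105)]
    g=g[:,:2].mean(0)
    from scipy.optimize import least_squares
    for k in('top','side'):
        p=W[k];p=p[(np.hypot(*(p[...,:2]-g).transpose(2,0,1))<r+.015)&(p[...,2]>z0)&(p[...,2]<z1)]
        if n=='beaker' and k=='top': continue
        f=least_squares(lambda x:np.hypot(*(p[:,:2]-x).T)-r,g,loss='soft_l1',f_scale=.001)
        print(n,k,len(p),f.x.round(4),'med res',np.median(abs(f.fun)).round(4))
E
```

```text
round 1094 rect [0.4545 0.2417 0.1223 0.1217 1.2665] encl [0.455  0.2421 0.1253] zmed 0.0115
square 1260 rect [ 0.6323 -0.1381  0.1153  0.1165 35.7746] encl [ 0.6319 -0.1374  0.1586] zmed 0.0114
oblong 1749 rect [ 0.4463 -0.2468  0.1003  0.1505 50.0449] encl [ 0.4468 -0.2471  0.1774] zmed 0.0112
felt 1882 rect [ 0.656   0.1535  0.1206  0.1361 65.7894] encl [0.6554 0.1535 0.1378] zmed 0.0117
jartop 236 rect [ 0.6316 -0.143   0.0372  0.0362  3.9467] encl [ 0.6315 -0.1435  0.039 ] zmed 0.1277
beaker rim 158 rect [ 0.4391 -0.2439  0.0536  0.0555  0.0788] encl [ 0.44   -0.2442  0.0565] zmed 0.0955
knobtop 106 rect [4.55000e-01 2.40200e-01 2.47000e-02 2.55000e-02 8.87235e+01] encl [0.4553 0.2406 0.0262] zmed 0.0634
bottle 58 rect [ 6.91600e-01 -2.00000e-03  1.70000e-02  1.80000e-02  6.49127e+01] encl [ 0.6921 -0.0014  0.0194] zmed 0.0836
tub 220 rect [0.5799 0.313  0.0388 0.0381 7.5545] encl [0.5798 0.3132 0.0407] zmed 0.0413
tin 242 rect [0.3697 0.1342 0.0401 0.0384 0.0776] encl [0.3695 0.1348 0.0414] zmed 0.0211
jar neck top 64 [ 0.6321 -0.1438] med res 0.0003
jar neck side 160 [ 0.6322 -0.1429] med res 0.0005
beaker side 881 [ 0.4396 -0.2446] med res 0.0012
knob top 21 [0.4552 0.2407] med res 0.0001
knob side 53 [0.455  0.2411] med res 0.0007
```

```bash
cat > go.py <<'E'
import sys
from h import *
s=readout.read_state();R=Ro.from_rotvec(s['orientation']).as_matrix();p=s['tool_pos']
print('t',round(s['t'],2),'p',p.round(4),'f',s['force'].round(1),'open',round(s['opening'],4),'q6',s['q'][5].round(2))
y=R[:,1];e=np.cross(y,[0,0,-1])
print('fix-tilt turn tool deg',np.degrees(R.T@e).round(2),'x',R[:,0].round(3))
# level: axes assumed exactly down
for a in sys.argv[1:]:
    P=np.array(eval(a)); d=R.T@(P-p)*100; print(a,'shift cm',d.round(2)); p=P
E
python3 go.py .455,.2407,.197 .455,.2407,.05; python3 -c "
from h import *;print(Ro.from_rotvec(readout.read_state()['orientation']).as_matrix().round(3))"
```

```text
t 0.1 p [0.1452 0.5816 0.1975] f [ 0.   0.2 -0. ] open 0.0931 q6 -0.09
fix-tilt turn tool deg [-0.01 -0.   -0.09] x [ 0.242  0.97  -0.002]
.455,.2407,.197 shift cm [-25.57   0.09 -38.32]
.455,.2407,.05 shift cm [ 0.02 14.7  -0.  ]
[[ 0.242 -0.001 -0.97 ]
 [ 0.97  -0.002  0.242]
 [-0.002 -1.     0.   ]]
```

```bash
python3 -m creep '[[[0,-2.6,0,-3.9,0,0,0],[0,-2.6,0,-3.9,0,0,0],[0,-2.6,0,-3.9,0,0,0],[0,-2.6,0,-3.9,0,0,0],[0,-2.6,0,-3.9,0,0,0],[0,-2.6,0,-3.9,0,0,0],[0,-2.6,0,-3.9,0,0,0],[0,-2.6,0,-3.9,0,0,0]]]' 25; python3 go.py .455,.2407,.197 .455,.2407,.05
```

```text
t: 0.9
tool_pos: [0.4003, 0.297, 0.1929]
orientation: [-1.312, -1.029, 1.042]
force: [0.2, 0.5, 0.6]
opening: 0.093
t 0.9 p [0.4003 0.297  0.1929] f [0.2 0.5 0.6] open 0.093 q6 -0.8
fix-tilt turn tool deg [-0.21 -0.   -0.39] x [ 0.232  0.973 -0.007]
.455,.2407,.197 shift cm [-4.21 -0.4  -6.63]
.455,.2407,.05 shift cm [ 0.1  14.7  -0.05]
```

```bash
python3 -m creep '[[[0,-2,0,-3,0,0,0],[0,-1,0,-1.6,0,0,0],[0,-0.5,0,-0.8,0,0,0],[0,-0.2,0,-0.3,0,0,-0.3],[0,0,0,0,0,0,0],[0,0,0,0,0,0,0],[0,0,0,0,0,0,0],[0,0,0,0,0,0,0]]]'; python3 go.py .455,.2407,.197 .455,.2407,.05
```

```text
t: 1.7
tool_pos: [0.4488, 0.2427, 0.191]
orientation: [-1.309, -1.026, 1.037]
force: [0.9, 1.1, 0.7]
opening: 0.0929
t 1.7 p [0.4488 0.2427 0.191 ] f [0.9 1.1 0.7] open 0.0929 q6 -0.94
fix-tilt turn tool deg [-0.37  0.   -0.19] x [ 0.236  0.972 -0.003]
.455,.2407,.197 shift cm [-0.05 -0.61 -0.65]
.455,.2407,.05 shift cm [ 0.05 14.7  -0.09]
```

```bash
python3 -m creep '[[[0,0,2,-0.4,-0.2,0,-0.1],[0,0,3.5,-0.2,-0.2,0,-0.1],[0,0,3.5,-0.1,0,0,0],[0,0,2.5,0,0,0,0],[0,0,1.3,0,0,0,0],[0,0,0.5,0,0,0,0],[0,0,0,0,0,0,0],[0,0,0,0,0,0,0]]]'; python3 go.py .455,.2407,.05
```

```text
t: 2.5
tool_pos: [0.4564, 0.2463, 0.058]
orientation: [-1.312, -1.045, 1.031]
force: [-0.0, -0.5, 0.4]
opening: 0.0931
t 2.5 p [0.4564 0.2463 0.058 ] f [-0.  -0.5  0.4] open 0.0931 q6 -0.94
fix-tilt turn tool deg [ 0.38 -0.    0.3 ] x [0.229 0.973 0.005]
.455,.2407,.05 shift cm [-0.58  0.8   0.02]
```

```bash
python3 -m creep '[[[0,-0.3,0.3,0,0.2,0,0.2],[0,-0.2,0.3,0,0.1,0,0.1],[0,-0.1,0.1,0,0,0,0],[0,0,0.1,0,0,0,0],[0,0,0,0,0,0,0],[0,0,0,0,0,0,0],[0,0,0,0,0,0,0],[0,0,0,0,0,0,0]]]'; python3 go.py .455,.2407,.05; python3 - <<'E'
from h import *
c=cam('wrist','w1')
E
```

```text
t: 3.3
tool_pos: [0.4582, 0.2411, 0.0537]
orientation: [-1.313, -1.044, 1.032]
force: [-0.1, -1.0, -0.1]
opening: 0.0929
t 3.3 p [0.4582 0.2411 0.0537] f [-0.1 -1.  -0.1] open 0.0929 q6 -0.95
fix-tilt turn tool deg [0.39 0.   0.21] x [0.229 0.973 0.004]
.455,.2407,.05 shift cm [-0.11  0.37  0.3 ]
```

View pics/w1.png

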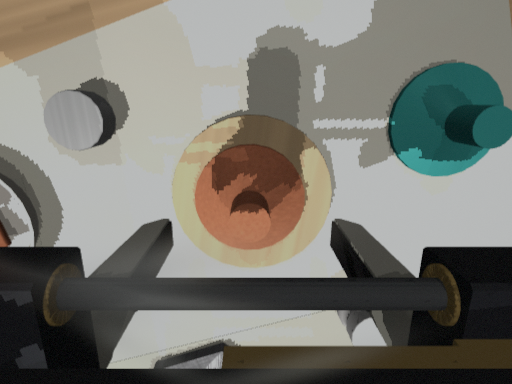

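The wrist picture shows the clay knob at (250,215), centred between the fingers. The turquoise look-alike is well away at (450,120). I'll lower a touch and close.

```bash
python3 -m creep '[[[0,0,0.3,0.3,0.2,0,0.1],[0,0,0.1,0.1,0,0,0.1],[1,0,0,0,0,0,0],[1,0,0,0,0,0,0],[1,0,0,0,0,0,0],[1,0,0,0,0,0,0],[1,0,0,0,0,0,0],[1,0,0,0,0,0,0]]]' 20; python3 go.py .455,.2407,.05
```

```text
t: 4.15
tool_pos: [0.4538, 0.2421, 0.0492]
orientation: [-1.312, -1.039, 1.036]
force: [0.6, 0.4, -0.1]
opening: 0.0495
t 4.15 p [0.4538 0.2421 0.0492] f [ 0.6  0.4 -0.1] open 0.0495 q6 -0.95
fix-tilt turn tool deg [ 0.16  0.   -0.01] x [ 0.229  0.973 -0.   ]
.455,.2407,.05 shift cm [-0.11 -0.08 -0.15]
```

```bash
python3 -m creep '[[[1,0,0,0,0,0,0],[1,0,0,0,0,0,0],[1,0,0,0,0,0,0],[1,0,0,0,0,0,0],[1,0,0,0,0,0,0],[1,0,0,0,0,0,0],[1,0,0,0,0,0,0],[1,0,0,0,0,0,0]]]' 20; python3 go.py .455,.2407,.05
```

```text
t: 4.95
tool_pos: [0.4539, 0.2421, 0.0493]
orientation: [-1.312, -1.039, 1.036]
force: [-0.2, 0.3, 0.5]
opening: 0.0003
t 4.95 p [0.4539 0.2421 0.0493] f [-0.2  0.3  0.5] open 0.0003 q6 -0.95
fix-tilt turn tool deg [ 0.17  0.   -0.01] x [ 0.229  0.973 -0.   ]
.455,.2407,.05 shift cm [-0.11 -0.06 -0.14]
```

```bash
python3 - <<'E'
from h import *
a=cam('wrist')['frame'];b=cam('side')['frame'];d=cam('top')['frame']
L=cv2.resize(b[120:240,120:280],(480,360),interpolation=cv2.INTER_CUBIC)
w=cv2.resize(a,(320,240));t=cv2.resize(d[150:290,100:260],(320,280))
o=np.zeros((560,800,3),np.uint8);o[:360,:480]=L;o[:240,480:]=w;o[260:540,480:]=t
cv2.imwrite('pics/miss.png',o[:,:,::-1])
E
```

```text
(no output)
```

View pics/miss.png

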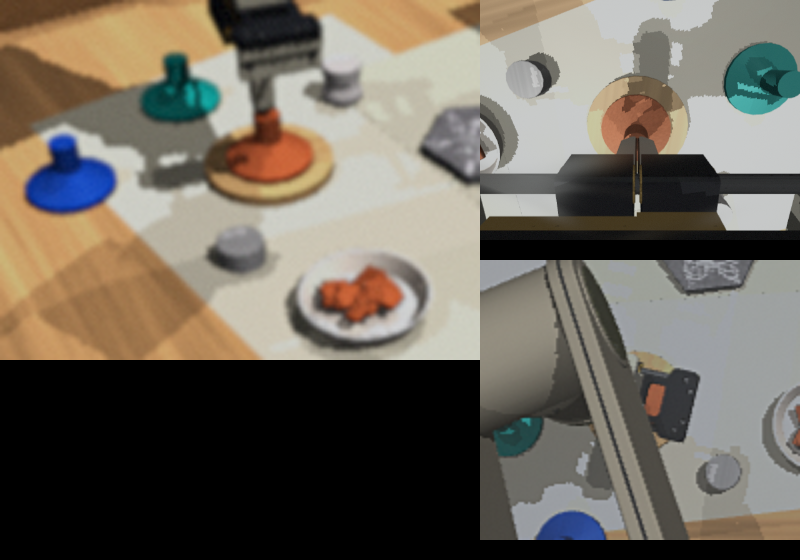

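```bash
python3 - <<'E'
from h import *
c=dict(np.load('side.npz'));W=cloud(c);f=c['frame'].astype(int)
for v in range(134,176,2):
    u0=190;row=W[v,200:216:2]
    i=[200,204,208,212]
    print(v,[(tuple(W[v,u].round(3).tolist()),int(f[v,u,0]-f[v,u,2])) for u in i])
s=readout.read_state();print(s['tool_pos'],s['q'])
E
```

```text
134 [((0.399, 0.16, 0.193), -6), ((0.409, 0.158, 0.191), -2), ((0.418, 0.155, 0.189), -4), ((0.427, 0.151, 0.189), -1)]
136 [((0.399, 0.161, 0.187), 0), ((0.409, 0.158, 0.185), 3), ((0.418, 0.157, 0.183), 9), ((0.428, 0.154, 0.181), 12)]
138 [((0.398, 0.159, 0.183), 10), ((0.409, 0.16, 0.179), 12), ((0.418, 0.157, 0.177), 11), ((0.431, 0.161, 0.172), 11)]
140 [((0.401, 0.167, 0.172), 11), ((0.41, 0.164, 0.171), 7), ((0.42, 0.162, 0.169), 9), ((0.429, 0.159, 0.167), 9)]
142 [((0.4, 0.166, 0.167), 8), ((0.41, 0.165, 0.165), 6), ((0.42, 0.162, 0.163), 12), ((0.429, 0.158, 0.162), 13)]
144 [((0.401, 0.168, 0.161), 11), ((0.41, 0.165, 0.159), 12), ((0.419, 0.16, 0.159), 15), ((0.428, 0.158, 0.157), 12)]
146 [((0.4, 0.167, 0.156), 10), ((0.41, 0.166, 0.153), 12), ((0.451, 0.229, 0.107), 9), ((0.538, 0.38, 0.0), 8)]
148 [((0.5, 0.392, -0.0), 7), ((0.442, 0.236, 0.1), 9), ((0.449, 0.226, 0.103), 9), ((0.532, 0.37, 0.0), 7)]
150 [((0.496, 0.383, -0.002), 8), ((0.443, 0.239, 0.092), 9), ((0.45, 0.229, 0.095), 12), ((0.527, 0.36, 0.0), 8)]
152 [((0.488, 0.368, 0.001), 9), ((0.443, 0.24, 0.085),
[... 797 characters left out ...]
0.024), 66), ((0.443, 0.249, 0.033), 49), ((0.446, 0.23, 0.043), 63), ((0.458, 0.229, 0.039), 84)]
168 [((0.432, 0.254, 0.027), 84), ((0.439, 0.241, 0.032), 92), ((0.446, 0.231, 0.035), 94), ((0.458, 0.229, 0.032), 133)]
170 [((0.428, 0.247, 0.026), 93), ((0.436, 0.236, 0.029), 111), ((0.443, 0.225, 0.033), 122), ((0.453, 0.22, 0.032), 145)]
172 [((0.424, 0.239, 0.025), 64), ((0.432, 0.229, 0.028), 116), ((0.443, 0.226, 0.026), 129), ((0.452, 0.219, 0.026), 146)]
174 [((0.421, 0.234, 0.022), 86), ((0.428, 0.221, 0.028), 119), ((0.438, 0.217, 0.026), 136), ((0.446, 0.208, 0.028), 145)]
[0.45389876 0.2421268  0.04931122] [ 0.39176594  0.02346019  1.88236681 -0.00193418  1.23344429 -0.94719942]
```

```bash
python3 - <<'E'
from m import *
from scipy.optimize import least_squares
c=dict(np.load('side.npz'));W=cloud(c);f=c['frame'].astype(int)
red=(f[...,0]-f[...,2])>50
def fit(p,r,g):
    F=least_squares(lambda x:np.hypot(*(p[:,:2]-x).T)-r,g,loss='soft_l1',f_scale=.001);return F.x.round(4),len(p),np.median(abs(F.fun)).round(4)
g=np.array([.455,.241]);D=np.hypot(W[...,0]-g[0],W[...,1]-g[1])
p=W[(D<.03)&red&(W[...,2]>.042)&(W[...,2]<.06)];print('knob',fit(p,.013,g))
p=W[(D<.06)&red&(W[...,2]>.058)&(W[...,2]<.068)];print('knobtop',p[:,:2].min(0),p[:,:2].max(0),len(p))
# tool dark points: fingers
p=W[(D<.06)&~red&(W[...,2]>.066)&(W[...,2]<.11)];
for z in (.066,.075,.085,.095,.105):
    q=p[abs(p[:,2]-z)<.006];print(z,len(q),q.min(0).round(3),q.max(0).round(3))
w=dict(np.load('wrist.npz'));V=cloud(w);s=readout.read_state();R=Ro.from_rotvec(s['orientation']).as_matrix()
L=(V-s['tool_pos'])@R
m=(abs(L[...,0])<.03)&(abs(L[...,2])<.03)&(abs(L[...,1])<.03);q=L[m];fr=w['frame'].astype(int)[m]
k=(fr[:,0]-fr[:,2])<40
for y in np.arange(-.03,.02,.005):
    a=q[k&(abs(q[:,1]-y)<.0025)];print('tool y',y.round(3),len(a),*(a.min(0).round(3),a.max(0).round(3)) if len(a) else '')
print('cam in tool',R.T@(-w['R'].T@w['t']-s['tool_pos']),'axis',R.T@w['R'][2])
E
```

```text
knob (array([0.4544, 0.2411]), 41, np.float64(0.0006))
knobtop [0.44199847 0.2285513 ] [0.46471658 0.24336246] 29
0.066 3 [0.445 0.233 0.07 ] [0.454 0.248 0.072]
0.075 16 [0.441 0.228 0.07 ] [0.458 0.255 0.081]
0.085 31 [0.441 0.225 0.079] [0.457 0.252 0.09 ]
0.095 30 [0.441 0.224 0.089] [0.458 0.249 0.1  ]
0.105 26 [0.441 0.224 0.099] [0.459 0.236 0.11 ]
tool y -0.03 82 [-0.013 -0.03   0.007] [ 0.013 -0.028  0.009]
tool y -0.025 122 [-0.011 -0.027  0.007] [ 0.011 -0.023  0.009]
tool y -0.02 31 [-0.007 -0.022  0.007] [ 0.007 -0.02   0.009]
tool y -0.015 28 [-0.013 -0.016  0.003] [ 0.009 -0.013  0.01 ]
tool y -0.01 54 [-0.011 -0.012  0.003] [ 0.01  -0.008  0.011]
tool y -0.005 37 [-0.01  -0.007  0.004] [ 0.01  -0.003  0.01 ]
tool y 0.0 46 [-0.011 -0.002  0.003] [0.01  0.002 0.011]
tool y 0.005 35 [-0.011  0.003  0.004] [0.01  0.007 0.011]
tool y 0.01 26 [-0.01   0.008  0.005] [0.009 0.012 0.01 ]
tool y 0.015 1 [-0.018  0.016 -0.01 ] [-0.018  0.016 -0.01 ]
cam in tool [-0.00025327 -0.18644728  0.07373602] axis [ 9.58183979e-04  9.64012223e-01 -2.65856194e-01]
```

```bash
python3 -m creep '[[[0,0,0,0,0,0,0],[0,0,0,0,0,0,0],[0,0,0,0,0,0,0],[0,0,0,0,0,0,0],[0,0,0,0,0,0,0],[0,0,0,0,0,0,0],[0,0,0,0,0,0,0],[0,0,0,0,0,0,0]]]';python3 -m creep '[[[0,0,0,0,0,0,0],[0,0,0,0,0,0,0],[0,0,0,0,0,0,0],[0,0,0,0,0,0,0],[0,0,0,0,0,0,0],[0,0,0,0,0,0,0],[0,0,0,0,0,0,0],[0,0,0,0,0,0,0]]]'; python3 - <<'E'
from m import *
w=cam('wrist');b=cam('side')
s=readout.read_state();R=Ro.from_rotvec(s['orientation']).as_matrix();print(s['tool_pos'],s['opening'])
for n,c in (('wrist',w),('side',b)):
    L=(cloud(c)-s['tool_pos'])@R
    for sg in (-1,1):
        m=(abs(L[...,0]*sg-.055)<.014)&(abs(L[...,2])<.015);q=L[m]
        for y in np.arange(-.07,.035,.01):
            a=q[abs(q[:,1]-y)<.005];print(n,sg,'y',y.round(3),len(a),*(a.min(0).round(3),a.max(0).round(3)) if len(a) else '')
L=b['frame'][110:230,120:280]
o=np.hstack([cv2.resize(L,(400,300),interpolation=cv2.INTER_CUBIC),cv2.resize(w['frame'],(400,300))])
cv2.imwrite('pics/open.png',o[:,:,::-1])
E
```

```text
t: 5.9
tool_pos: [0.4539, 0.2421, 0.0493]
orientation: [-1.312, -1.039, 1.036]
force: [0.2, -0.8, 0.3]
opening: 0.0597
t: 6.7
tool_pos: [0.4539, 0.2421, 0.0493]
orientation: [-1.312, -1.039, 1.036]
force: [0.2, -0.4, 0.3]
opening: 0.093
[0.45387968 0.24213825 0.04929811] 0.09296991018204806
wrist -1 y -0.07 597 [-0.063 -0.075 -0.001] [-0.046 -0.065  0.01 ]
wrist -1 y -0.06 558 [-0.063 -0.065 -0.007] [-0.046 -0.055  0.01 ]
wrist -1 y -0.05 479 [-0.061 -0.055 -0.008] [-0.046 -0.045  0.01 ]
wrist -1 y -0.04 394 [-0.061 -0.045 -0.008] [-0.046 -0.035  0.01 ]
wrist -1 y -0.03 318 [-0.06  -0.035 -0.008] [-0.046 -0.025  0.01 ]
wrist -1 y -0.02 99 [-0.056 -0.025 -0.008] [-0.046 -0.02   0.009]
wrist -1 y -0.01 0
wrist -1 y 0.0 0
wrist -1 y 0.01 0
wrist -1 y 0.02 0
wrist -1 y 0.03 61 [-0.043  0.029 -0.013] [-0.041  0.032  0.011]
wrist 1 y -0.07 609 [ 0.046 -0.075 -0.001] [ 0.063 -0.065  0.01 ]
wrist 1 y -0.06 550 [ 0.046 -0.065 -0.008] [ 0.062 -0.055  0.01 ]
wrist 1 y -0.05 485 [ 0.046 -0.055 -0.009] [ 0.062 -0.045  0.01 ]
wrist 1 y -0.04 392 [ 0.046 -0.045 -0.008] [ 0.061 -0.035  0.009]
wrist 
[... 257 characters left out ...]
55 -0.066  0.01 ]
side -1 y -0.06 24 [-0.065 -0.064 -0.007] [-0.053 -0.055  0.01 ]
side -1 y -0.05 24 [-0.064 -0.055 -0.006] [-0.049 -0.045  0.01 ]
side -1 y -0.04 24 [-0.063 -0.045 -0.008] [-0.049 -0.035  0.01 ]
side -1 y -0.03 17 [-0.064 -0.034 -0.008] [-0.054 -0.025  0.01 ]
side -1 y -0.02 4 [-0.057 -0.025 -0.001] [-0.05  -0.021  0.009]
side -1 y -0.01 0
side -1 y 0.0 0
side -1 y 0.01 0
side -1 y 0.02 0
side -1 y 0.03 9 [-0.046  0.03  -0.006] [-0.041  0.034  0.014]
side 1 y -0.07 0
side 1 y -0.06 0
side 1 y -0.05 0
side 1 y -0.04 0
side 1 y -0.03 0
side 1 y -0.02 7 [ 0.046 -0.024 -0.008] [ 0.049 -0.019  0.01 ]
side 1 y -0.01 0
side 1 y 0.0 0
side 1 y 0.01 0
side 1 y 0.02 0
side 1 y 0.03 0
```

View pics/open.png

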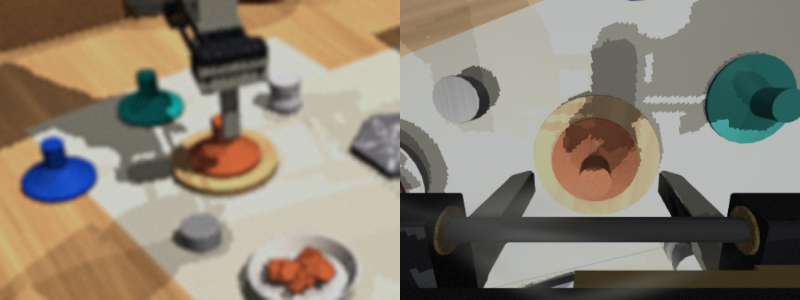

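Both cameras put the real fingertips 20 mm *behind* the reported TCP. The spec says 11 mm ahead, so there is a 31 mm discrepancy along tool y. That is why the jaws closed above the knob, and the lid hasn't moved. From here I'll use tip z = reported z + 20 mm, so I need to go 30 mm lower.

```bash
python3 -m creep '[[[0,0,1.2,0,0,0,0],[0,-0.1,1,-0.1,0.1,0,0],[0,0,0.6,0,0,0,0],[0,0,0.2,0,0,0,0],[0,0,0,0,0,0,0],[0,0,0,0,0,0,0],[0,0,0,0,0,0,0],[0,0,0,0,0,0,0]]]';python3 go.py .4548,.241,.0195
```

```text
t: 7.6
tool_pos: [0.4541, 0.2405, 0.0157]
orientation: [-1.31, -1.036, 1.038]
force: [-0.6, 0.1, -0.2]
opening: 0.0929
t 7.6 p [0.4541 0.2405 0.0157] f [-0.6  0.1 -0.2] open 0.0929 q6 -0.95
fix-tilt turn tool deg [-0.02  0.   -0.06] x [ 0.229  0.973 -0.001]
.4548,.241,.0195 shift cm [ 0.07 -0.38 -0.06]
```

```bash
python3 -m creep '[[[0,0,-0.4,0,0,0,0],[0,0,-0.1,0,0,0,0],[0,0,0,0,0,0,0],[1,0,0,0,0,0,0],[1,0,0,0,0,0,0],[1,0,0,0,0,0,0],[1,0,0,0,0,0,0],[1,0,0,0,0,0,0]]]' 20;python3 -m creep '[[[1,0,0,0,0,0,0],[1,0,0,0,0,0,0],[1,0,0,0,0,0,0],[1,0,0,0,0,0,0],[1,0,0,0,0,0,0],[1,0,0,0,0,0,0],[1,0,0,0,0,0,0],[1,0,0,0,0,0,0]]]' 20;python3 go.py .4548,.241,.0195
```

```text
t: 8.4
tool_pos: [0.4549, 0.2409, 0.0223]
orientation: [-1.311, -1.038, 1.037]
force: [-1.1, 1.3, -0.1]
opening: 0.058
t: 9.2
tool_pos: [0.4547, 0.2408, 0.0221]
orientation: [-1.311, -1.038, 1.037]
force: [0.4, -0.8, -0.5]
opening: 0.0255
t 9.2 p [0.4547 0.2408 0.0221] f [ 0.4 -0.8 -0.5] open 0.0255 q6 -0.95
fix-tilt turn tool deg [ 0.06  0.   -0.01] x [ 0.229  0.973 -0.   ]
.4548,.241,.0195 shift cm [ 0.02  0.26 -0.  ]
```

```bash
python3 -m creep '[[[1,0,-1,0,0,0,0],[1,0,-2,0,0,0,0],[1,0,-2.5,0,0,0,0],[1,0,-2,0,0,0,0],[1,0,-0.5,0,0,0,0],[1,0,0,0,0,0,0],[1,0,0,0,0,0,0],[1,0,0,0,0,0,0]]]' 25;python3 go.py .6556,.1535,.1
```

```text
t: 10.0
tool_pos: [0.4525, 0.24, 0.1044]
orientation: [-1.309, -1.034, 1.04]
force: [-0.1, -1.6, -1.2]
opening: 0.0252
t 10.0 p [0.4525 0.24   0.1044] f [-0.1 -1.6 -1.2] open 0.0252 q6 -0.95
fix-tilt turn tool deg [-0.15 -0.   -0.15] x [ 0.229  0.973 -0.003]
.6556,.1535,.1 shift cm [ -3.76   0.39 -21.75]
```

```bash
python3 -m creep '[[[1,-0.2,0,-1,0,0,0],[1,-0.4,0,-2.5,0,0,0],[1,-0.6,0,-4,0,0,0],[1,-0.7,0,-4,0,0,0],[1,-0.7,0,-4,0,0,0],[1,-0.5,0,-3,0,0,0],[1,-0.3,0,-1.5,0,0,0],[1,-0.2,0,-0.8,0,0,0]]]';python3 -m creep '[[[1,0,0,-0.3,0,0,0],[1,0,0,0,0,0,0],[1,0,0,0,0,0,0],[1,0,0,0,0,0,0],[1,0,0,0,0,0,0],[1,0,0,0,0,0,0],[1,0,0,0,0,0,0],[1,0,0,0,0,0,0]]]';python3 go.py .6556,.1535,.1 .6556,.1535,.0225
```

```text
t: 10.8
tool_pos: [0.6521, 0.1504, 0.0927]
orientation: [-1.304, -1.026, 1.051]
force: [0.2, -0.1, -1.4]
opening: 0.0251
t: 11.6
tool_pos: [0.6524, 0.1509, 0.0911]
orientation: [-1.301, -1.025, 1.054]
force: [-0.2, -0.4, -2.1]
opening: 0.0254
t 11.6 p [0.6524 0.1509 0.0911] f [-0.2 -0.4 -2.1] open 0.0254 q6 -1.19
fix-tilt turn tool deg [-0.93 -0.   -0.54] x [ 0.225  0.974 -0.009]
.6556,.1535,.1 shift cm [ 0.32 -0.9  -0.23]
.6556,.1535,.0225 shift cm [ 0.07  7.75 -0.13]
```

```bash
python3 -m creep '[[[1,0.2,0.8,-0.1,-0.5,0,-0.3],[1,0.1,1.5,-0.1,-0.4,0,-0.3],[1,0.1,1.5,0,0,0,0],[1,0,1,0,0,0,0],[1,0,0.5,0,0,0,0],[1,0,0,0,0,0,0],[1,0,0,0,0,0,0],[1,0,0,0,0,0,0]]]';python3 go.py  .6556,.1535,.0225
```

```text
t: 12.4
tool_pos: [0.6551, 0.1548, 0.0339]
orientation: [-1.307, -1.042, 1.039]
force: [0.3, 0.8, -0.8]
opening: 0.0254
t 12.4 p [0.6551 0.1548 0.0339] f [ 0.3  0.8 -0.8] open 0.0254 q6 -1.19
fix-tilt turn tool deg [0.03 0.   0.1 ] x [0.225 0.974 0.002]
.6556,.1535,.0225 shift cm [-0.11  1.14 -0.08]
```

```bash
python3 -m creep '[[[1,0,0.3,0,0,0,0],[1,0,0.3,0,0,0,0],[1,0,0.2,0,0,0,0],[1,0,0.1,0,0,0,0],[1,0,0,0,0,0,0],[1,0,0,0,0,0,0],[1,0,0,0,0,0,0],[1,0,0,0,0,0,0]]]';python3 go.py  .6556,.1535,.0225
```

```text
t: 13.2
tool_pos: [0.6567, 0.155, 0.0264]
orientation: [-1.309, -1.045, 1.037]
force: [-0.4, -0.0, -1.3]
opening: 0.0253
t 13.2 p [0.6567 0.155  0.0264] f [-0.4 -0.  -1.3] open 0.0253 q6 -1.19
fix-tilt turn tool deg [0.21 0.   0.17] x [0.225 0.974 0.003]
.6556,.1535,.0225 shift cm [-0.17  0.38  0.08]
```

```bash
python3 -m creep '[[[1,-0.1,0.2,0,0.1,0,0.1],[1,0,0.2,0.1,0.1,0,0],[1,0,0.2,0,0,0,0],[1,0,0,0,0,0,0],[1,0,0,0,0,0,0],[1,0,0,0,0,0,0],[1,0,0,0,0,0,0],[1,0,0,0,0,0,0]]]';python3 go.py  .6556,.1535,.0225
```

```text
t: 14.0
tool_pos: [0.6559, 0.1544, 0.0221]
orientation: [-1.307, -1.042, 1.039]
force: [-1.0, -0.2, 0.3]
opening: 0.025
t 14.0 p [0.6559 0.1544 0.0221] f [-1.  -0.2  0.3] open 0.025 q6 -1.19
fix-tilt turn tool deg [0.05 0.   0.09] x [0.225 0.974 0.002]
.6556,.1535,.0225 shift cm [-0.1  -0.04  0.01]
```

```bash
python3 -m creep '[[[0,0,0,0,0,0,0],[0,0,0,0,0,0,0],[0,0,0,0,0,0,0],[0,0,0,0,0,0,0],[0,0,0,0,0,0,0],[0,0,0,0,0,0,0],[0,0,0,0,0,0,0],[0,0,-1,0,0,0,0]]]' 25;python3 -m creep '[[[0,0,-2,0,0,0,0],[0,0,-3,0,0,0,0],[0,0,-3,0,0,0,0],[0,0,-2.5,0,0,0,0],[0,0,-0.5,0,0,0,0],[0,0,0,0,0,0,0],[0,0,0,0,0,0,0],[0,0,0,0,0,0,0]]]';python3 go.py  .632,-.143,.145
```

```text
t: 14.8
tool_pos: [0.6549, 0.1542, 0.0308]
orientation: [-1.306, -1.04, 1.041]
force: [-0.3, -0.6, 0.1]
opening: 0.0848
t: 15.6
tool_pos: [0.6547, 0.154, 0.1471]
orientation: [-1.307, -1.041, 1.04]
force: [0.5, 0.7, -0.4]
opening: 0.0931
t 15.6 p [0.6547 0.154  0.1471] f [ 0.5  0.7 -0.4] open 0.0931 q6 -1.19
fix-tilt turn tool deg [-0.05 -0.    0.05] x [0.225 0.974 0.001]
.632,-.143,.145 shift cm [-29.45   0.18  -4.46]
```

```bash
python3 - <<'E'
from m import *
c=cam('side');W=cloud(c);f=c['frame'].astype(int);red=(f[...,0]-f[...,2])>50
D=np.hypot(W[...,0]-.6556,W[...,1]-.1535)
p=W[(D<.06)&red];print(len(p),p.min(0),p.max(0))
E
```

```text
417 [0.61363889 0.11282535 0.0108117 ] [0.70293327 0.21138644 0.20597767]
```

```bash
python3 -m creep '[[[0,-2,0,-0.3,0,0,0],[0,-4,0,-0.6,0,0,0],[0,-4.8,0,-0.8,0,0,0],[0,-4.8,0,-0.8,0,0,0],[0,-4.8,0,-0.8,0,0,0],[0,-4,0,-0.6,0,0,0],[0,-2.5,0,-0.4,0,0,0],[0,-1,0,-0.2,0,0,0]]]';python3 -m creep '[[[0,-0.3,0,0,0,0,0],[0,0,0,0,0,0,0],[0,0,0,0,0,0,0],[0,0,0,0,0,0,0],[0,0,0,0,0,0,0],[0,0,0,0,0,0,0],[0,0,0,0,0,0,0],[0,0,0,0,0,0,0]]]';python3 go.py .632,-.143,.145 .632,-.143,.074
```

```text
t: 16.45
tool_pos: [0.6273, -0.141, 0.1356]
orientation: [-1.295, -1.031, 1.052]
force: [-0.3, 0.3, -1.0]
opening: 0.093
t: 17.25
tool_pos: [0.6261, -0.1395, 0.1338]
orientation: [-1.29, -1.033, 1.055]
force: [-0.1, -0.5, -0.3]
opening: 0.093
t 17.25 p [ 0.6261 -0.1395  0.1338] f [-0.1 -0.5 -0.3] open 0.093 q6 -1.65
fix-tilt turn tool deg [-1.14 -0.   -0.08] x [ 0.217  0.976 -0.001]
.632,-.143,.145 shift cm [-0.21 -1.13 -0.63]
.632,-.143,.074 shift cm [ 0.01  7.1  -0.14]
```

```bash
python3 -m creep '[[[0,-0.1,0.8,-0.3,-0.6,0,0],[0,-0.1,1.5,-0.2,-0.5,0,0],[0,0,1.5,-0.1,0,0,0],[0,0,1,0,0,0,0],[0,0,0.4,0,0,0,0],[0,0,0,0,0,0,0],[0,0,0,0,0,0,0],[0,0,0,0,0,0,0]]]';python3 go.py .632,-.143,.074
```

```text
t: 18.05
tool_pos: [0.6317, -0.1431, 0.0778]
orientation: [-1.306, -1.046, 1.047]
force: [-0.1, 0.2, 0.7]
opening: 0.0928
t 18.05 p [ 0.6317 -0.1431  0.0778] f [-0.1  0.2  0.7] open 0.0928 q6 -1.65
fix-tilt turn tool deg [ 0.04  0.   -0.08] x [ 0.217  0.976 -0.001]
.632,-.143,.074 shift cm [ 0.02  0.38 -0.03]
```

```bash
python3 -m creep '[[[0,0,0.2,0,0,0,0],[0,0,0.1,0,0,0,0],[0,0,0,0,0,0,0],[1,0,0,0,0,0,0],[1,0,0,0,0,0,0],[1,0,0,0,0,0,0],[1,0,0,0,0,0,0],[1,0,0,0,0,0,0]]]' 30;python3 -m creep '[[[1,0,0,0,0,0,0],[1,0,0,0,0,0,0],[1,0,0,0,0,0,0],[1,0,0,0,0,0,0],[1,0,-0.3,0,0,0,0],[1,0,-0.6,0,0,0,0],[1,0,0,0,0,0,0],[1,0,0,0,0,0,0]]]';python3 go.py .632,-.143,.145
```

```text
t: 18.85
tool_pos: [0.6331, -0.1435, 0.0768]
orientation: [-1.309, -1.048, 1.046]
force: [0.6, 0.1, -0.0]
opening: 0.0576
t: 19.65
tool_pos: [0.6317, -0.1431, 0.0848]
orientation: [-1.307, -1.046, 1.047]
force: [0.3, 0.1, -3.7]
opening: 0.0377
t 19.65 p [ 0.6317 -0.1431  0.0848] f [ 0.3  0.1 -3.7] open 0.0377 q6 -1.65
fix-tilt turn tool deg [ 0.05 -0.   -0.08] x [ 0.217  0.976 -0.001]
.632,-.143,.145 shift cm [ 0.01 -6.02 -0.03]
```

```bash
python3 -m creep '[[[1,0,-1,0,0,0,0],[1,0,-1.8,0,0,0,0],[1,0,-2,0,0,0,0],[1,0,-1.2,0,0,0,0],[1,0,-0.3,0,0,0,0],[1,0,0,0,0,0,0],[1,0,0,0,0,0,0],[1,0,0,0,0,0,0]]]';python3 go.py .4548,.242,.15
```

```text
t: 20.45
tool_pos: [0.6304, -0.1426, 0.1497]
orientation: [-1.304, -1.044, 1.048]
force: [0.3, -0.7, -3.5]
opening: 0.0376
t 20.45 p [ 0.6304 -0.1426  0.1497] f [ 0.3 -0.7 -3.5] open 0.0376 q6 -1.65
fix-tilt turn tool deg [-0.12  0.   -0.07] x [ 0.217  0.976 -0.001]
.4548,.242,.15 shift cm [ 3.372e+01 -1.000e-02  2.550e+01]
```

```bash
python3 -m creep '[[[1,1.2,0,0.9,0,0,0],[1,2.4,0,1.8,0,0,0],[1,3.4,-0.1,2.6,0,0,0],[1,3.4,-0.1,2.6,0,0,0],[1,3.4,-0.1,2.6,0,0,0],[1,3.4,-0.1,2.6,0,0,0],[1,3.4,-0.1,2.6,0,0,0],[1,3.4,-0.1,2.6,0,0,0]]]'; python3 -m creep '[[[1,3.2,0,2.4,0,0,0],[1,2.5,0,1.9,0,0,0],[1,1.5,0,1.1,0,0,0],[1,0.6,0,0.5,0,0,0],[1,0,0,0,0,0,0],[1,0,0,0,0,0,0],[1,0,0,0,0,0,0],[1,0,0,0,0,0,0]]]'; python3 go.py .4548,.242,.15 .4548,.242,.077
```

```text
t: 21.25
tool_pos: [0.4938, 0.1408, 0.1493]
orientation: [-1.299, -1.032, 1.047]
force: [0.3, -0.2, -3.2]
opening: 0.0373
t: 22.05
tool_pos: [0.4437, 0.2378, 0.1467]
orientation: [-1.293, -1.033, 1.055]
force: [-0.4, -0.3, -3.2]
opening: 0.0377
t 22.05 p [0.4437 0.2378 0.1467] f [-0.4 -0.3 -3.2] open 0.0377 q6 -0.97
fix-tilt turn tool deg [-0.98 -0.   -0.16] x [ 0.218  0.976 -0.003]
.4548,.242,.15 shift cm [ 0.65 -0.35 -0.98]
.4548,.242,.077 shift cm [ 0.02  7.3  -0.13]
```

```bash
python3 -m creep '[[[1,0.3,0.8,-0.5,-0.5,0,-0.1],[1,0.2,1.5,-0.3,-0.4,0,0],[1,0.1,1.5,-0.2,0,0,0],[1,0,1.2,0,0,0,0],[1,0,0.5,0,0,0,0],[1,0,0,0,0,0,0],[1,0,0,0,0,0,0],[1,0,0,0,0,0,0]]]';python3 go.py .4548,.242,.077
```

```text
t: 22.85
tool_pos: [0.4582, 0.2387, 0.0881]
orientation: [-1.309, -1.042, 1.041]
force: [-0.0, 0.9, -3.3]
opening: 0.0372
t 22.85 p [0.4582 0.2387 0.0881] f [-0.   0.9 -3.3] open 0.0372 q6 -0.96
fix-tilt turn tool deg [ 0.11  0.   -0.03] x [ 0.224  0.975 -0.001]
.4548,.242,.077 shift cm [0.24 1.11 0.41]
```

```bash
python3 -m creep '[[[1,0.2,0.3,0.2,0,0,0],[1,0.1,0.3,0.2,0,0,0],[1,0,0.2,0,0,0,0],[1,0,0.1,0,0,0,0],[1,0,0,0,0,0,0],[1,0,0,0,0,0,0],[1,0,0,0,0,0,0],[1,0,0,0,0,0,0]]]';python3 go.py .4548,.242,.077
```

```text
t: 23.65
tool_pos: [0.4559, 0.2436, 0.0804]
orientation: [-1.31, -1.046, 1.039]
force: [0.6, -0.4, -3.2]
opening: 0.0374
t 23.65 p [0.4559 0.2436 0.0804] f [ 0.6 -0.4 -3.2] open 0.0374 q6 -0.95
fix-tilt turn tool deg [ 0.27 -0.    0.08] x [0.223 0.975 0.001]
.4548,.242,.077 shift cm [-0.18  0.33  0.07]
```

```bash
python3 -m creep '[[[1,-0.1,0.2,0.1,0.2,0,0],[1,0,0.2,0,0,0,0],[1,0,0.1,0,0,0,0],[1,0,0,0,0,0,0],[1,0,0,0,0,0,0],[1,0,0,0,0,0,0],[1,0,0,0,0,0,0],[1,0,0,0,0,0,0]]]';python3 go.py .4548,.242,.077
```

```text
t: 24.45
tool_pos: [0.4556, 0.2429, 0.0767]
orientation: [-1.308, -1.045, 1.039]
force: [0.1, -0.0, -1.1]
opening: 0.0373
t 24.45 p [0.4556 0.2429 0.0767] f [ 0.1 -0.  -1.1] open 0.0373 q6 -0.96
fix-tilt turn tool deg [ 0.15 -0.    0.14] x [0.224 0.975 0.002]
.4548,.242,.077 shift cm [-0.11 -0.03  0.06]
```

```bash
python3 -m creep '[[[1,0,0.1,0,0,0,0],[1,0,0,0,0,0,0],[0,0,0,0,0,0,0],[0,0,0,0,0,0,0],[0,0,0,0,0,0,0],[0,0,0,0,0,0,0],[0,0,0,0,0,0,0],[0,0,0,0,0,0,0]]]';python3 -m creep '[[[0,0,0,0,0,0,0],[0,0,-0.5,0,0,0,0],[0,0,-1.5,0,0,0,0],[0,0,-2.2,0,0,0,0],[0,0,-2.2,0,0,0,0],[0,0,-0.6,0,0,0,0],[0,0,0,0,0,0,0],[0,0,0,0,0,0,0]]]';python3 go.py .4397,-.2443,.145; python3 - <<'E'
from m import *
from scipy.optimize import least_squares
c=cam('side');W=cloud(c);f=c['frame'].astype(int);red=(f[...,0]-f[...,2])>50
D=np.hypot(W[...,0]-.4548,W[...,1]-.242)
for z0,z1,r in((.095,.122,.019),(.05,.058,.036)):
    p=W[(D<r+.015)&(W[...,2]>z0)&(W[...,2]<z1)];F=least_squares(lambda x:np.hypot(*(p[:,:2]-x).T)-r,[.455,.242],loss='soft_l1',f_scale=.001);print(len(p),F.x)
E
```

```text
t: 25.25
tool_pos: [0.4572, 0.2435, 0.0776]
orientation: [-1.309, -1.047, 1.036]
force: [-0.5, -0.4, -0.5]
opening: 0.0808
t: 26.05
tool_pos: [0.457, 0.2434, 0.154]
orientation: [-1.31, -1.049, 1.035]
force: [-0.0, -1.0, 0.3]
opening: 0.0928
t 26.05 p [0.457  0.2434 0.154 ] f [-0.  -1.   0.3] open 0.0928 q6 -0.96
fix-tilt turn tool deg [ 0.4 -0.   0.3] x [0.223 0.975 0.005]
.4397,-.2443,.145 shift cm [-47.93   0.71  -9.2 ]
117 [0.45533562 0.24358169]
58 [0.4550058  0.24415412]
```

```bash
python3 -m creep '[[[0,-2,0,-0.4,0.1,0,0.1],[0,-4,0,-0.8,0.1,0,0.1],[0,-4.8,0,-1,0.1,0,0],[0,-4.8,0,-1,0,0,0],[0,-4.8,0,-1,0,0,0],[0,-4.8,0,-1,0,0,0],[0,-4.8,0,-1,0,0,0],[0,-4.8,0,-1,0,0,0]]]';python3 -m creep '[[[0,-4.8,0,-1,0,0,0],[0,-4,0,-0.8,0,0,0],[0,-2.5,0,-0.4,0,0,0],[0,-1.2,0,-0.2,0,0,0],[0,-0.3,0,0,0,0,0],[0,0,0,0,0,0,0],[0,0,0,0,0,0,0],[0,0,0,0,0,0,0]]]';python3 go.py .4397,-.2443,.13 .4397,-.2443,.03
```

```text
t: 26.9
tool_pos: [0.4442, -0.116, 0.1441]
orientation: [-1.294, -1.043, 1.054]
force: [1.5, -0.4, -0.3]
opening: 0.0931
t: 27.7
tool_pos: [0.435, -0.2512, 0.1366]
orientation: [-1.286, -1.035, 1.051]
force: [0.2, -0.2, 0.4]
opening: 0.093
t 27.7 p [ 0.435  -0.2512  0.1366] f [ 0.2 -0.2  0.4] open 0.093 q6 -1.97
fix-tilt turn tool deg [-1.18 -0.    0.26] x [0.218 0.976 0.005]
.4397,-.2443,.13 shift cm [ 0.77  0.66 -0.33]
.4397,-.2443,.03 shift cm [-0.05 10.   -0.21]
```

```bash
python3 -m creep '[[[0,0.4,0.8,-0.2,-0.6,0,0.1],[0,0.3,1.2,-0.2,-0.5,0,0.1],[0,0.1,1.2,-0.1,0,0,0],[0,0,0.8,0,0,0,0],[0,0,0.4,0,0,0,0],[0,0,0,0,0,0,0],[0,0,0,0,0,0,0],[0,0,0,0,0,0,0]]]';python3 go.py .4397,-.2443,.03
```

```text
t: 28.5
tool_pos: [0.443, -0.24, 0.0895]
orientation: [-1.303, -1.051, 1.049]
force: [-0.1, -0.3, 0.3]
opening: 0.0929
t 28.5 p [ 0.443  -0.24    0.0895] f [-0.1 -0.3  0.3] open 0.0929 q6 -1.96
fix-tilt turn tool deg [0.06 0.   0.08] x [0.213 0.977 0.001]
.4397,-.2443,.03 shift cm [-0.5   5.95  0.23]
```

```bash
python3 -m creep '[[[0,-0.3,0.6,0.2,0,0,0],[0,-0.1,1.2,0.1,0,0,0],[0,0,1.4,0,0,0,0],[0,0,1.2,0,0,0,0],[0,0,0.8,0,0,0,0],[0,0,0.2,0,0,0,0],[0,0,0,0,0,0,0],[0,0,0,0,0,0,0]]]';python3 go.py .4397,-.2443,.03
```

```text
t: 29.3
tool_pos: [0.4383, -0.2436, 0.0301]
orientation: [-1.302, -1.05, 1.048]
force: [0.3, -0.4, 0.2]
opening: 0.0932
t 29.3 p [ 0.4383 -0.2436  0.0301] f [ 0.3 -0.4  0.2] open 0.0932 q6 -1.97
fix-tilt turn tool deg [-0.   0.   0.1] x [0.213 0.977 0.002]
.4397,-.2443,.03 shift cm [-0.03  0.01 -0.15]
```

```bash
python3 -m creep '[[[1,0,0,-0.1,0,0,0],[1,0,0,0,0,0,0],[1,0,0,0,0,0,0],[1,0,0,0,0,0,0],[1,0,0,0,0,0,0],[1,0,0,0,0,0,0],[1,0,0,0,0,0,0],[1,0,0,0,0,0,0]]]' 20;python3 go.py .632,-.1378,.11
```

```text
t: 30.1
tool_pos: [0.4409, -0.2448, 0.0321]
orientation: [-1.306, -1.052, 1.048]
force: [-0.4, -1.4, -1.4]
opening: 0.0564
t 30.1 p [ 0.4409 -0.2448  0.0321] f [-0.4 -1.4 -1.4] open 0.0564 q6 -1.97
fix-tilt turn tool deg [ 0.2  -0.    0.01] x [0.213 0.977 0.   ]
.632,-.1378,.11 shift cm [ 14.53  -7.73 -16.42]
```

```bash
python3 -m creep '[[[1,0,0,0,0,0,0],[1,0,-0.3,0,0,0,0],[1,0,-1,0,0,0,0],[1,0,-1.5,0,0,0,0],[1,0,-1.5,0,0,0,0],[1,0,-0.7,0,0,0,0],[1,0,0,0,0,0,0],[1,0,0,0,0,0,0]]]' 20;python3 go.py .632,-.1378,.085
```

```text
t: 30.9
tool_pos: [0.4397, -0.2441, 0.085]
orientation: [-1.303, -1.051, 1.048]
force: [-0.2, -0.1, -2.2]
opening: 0.0563
t 30.9 p [ 0.4397 -0.2441  0.085 ] f [-0.2 -0.1 -2.2] open 0.0563 q6 -1.97
fix-tilt turn tool deg [0.07 0.   0.07] x [0.213 0.977 0.001]
.632,-.1378,.085 shift cm [ 14.48   0.04 -16.52]
```

```bash
python3 -m creep '[[[1,0.7,0,-0.8,0,0,0],[1,1.7,0,-2,0,0,0],[1,2.8,-0.1,-3.2,0,0,0],[1,2.8,-0.1,-3.2,0,0,0],[1,2.8,-0.1,-3.2,0,0,0],[1,2,-0.1,-2.3,0,0,0],[1,1.1,0,-1.2,0,0,0],[1,0.4,0,-0.5,0,0,0]]]';python3 -m creep '[[[1,0,0,0,0,0,0],[1,0,0,0,0,0,0],[1,0,0,0,0,0,0],[1,0,0,0,0,0,0],[1,0,0,0,0,0,0],[1,0,0,0,0,0,0],[1,0,0,0,0,0,0],[1,0,0,0,0,0,0]]]';python3 go.py .632,-.1378,.085 .632,-.1378,.0325
```

```text
t: 31.7
tool_pos: [0.637, -0.1307, 0.081]
orientation: [-1.297, -1.044, 1.047]
force: [-0.3, -0.2, -1.6]
opening: 0.0563
t: 32.5
tool_pos: [0.6339, -0.1323, 0.0793]
orientation: [-1.295, -1.04, 1.047]
force: [-0.1, -0.3, -1.2]
opening: 0.0563
t 32.5 p [ 0.6339 -0.1323  0.0793] f [-0.1 -0.3 -1.2] open 0.0563 q6 -1.64
fix-tilt turn tool deg [-0.6   0.    0.17] x [0.219 0.976 0.003]
.632,-.1378,.085 shift cm [-0.57 -0.57  0.07]
.632,-.1378,.0325 shift cm [-0.02  5.25 -0.05]
```

```bash
python3 -m creep '[[[1,-0.3,0.6,0,-0.4,0,0.1],[1,-0.2,1,0,-0.2,0,0],[1,-0.1,1,0,0,0,0],[1,0,0.6,0,0,0,0],[1,0,0.3,0,0,0,0],[1,0,0,0,0,0,0],[1,0,0,0,0,0,0],[1,0,0,0,0,0,0]]]';python3 go.py .632,-.1378,.0325
```

```text
t: 33.3
tool_pos: [0.6314, -0.1384, 0.0397]
orientation: [-1.304, -1.045, 1.044]
force: [0.5, -0.3, -1.7]
opening: 0.0561
t 33.3 p [ 0.6314 -0.1384  0.0397] f [ 0.5 -0.3 -1.7] open 0.0561 q6 -1.65
fix-tilt turn tool deg [-0.07 -0.    0.07] x [0.219 0.976 0.001]
.632,-.1378,.0325 shift cm [ 0.07  0.72 -0.04]
```

```bash
python3 -m creep '[[[1,0,0.3,0,0,0,0],[1,0,0.2,0,0,0,0],[1,0,0.2,0,0,0,0],[1,0,0.1,0,0,0,0],[1,0,0,0,0,0,0],[1,0,0,0,0,0,0],[1,0,0,0,0,0,0],[1,0,0,0,0,0,0]]]';python3 go.py .632,-.1378,.0325
```

```text
t: 34.1
tool_pos: [0.6325, -0.1385, 0.0324]
orientation: [-1.306, -1.046, 1.044]
force: [0.7, -0.0, -2.1]
opening: 0.0563
t 34.1 p [ 0.6325 -0.1385  0.0324] f [ 0.7 -0.  -2.1] open 0.0563 q6 -1.65
fix-tilt turn tool deg [0.06 0.   0.06] x [0.219 0.976 0.001]
.632,-.1378,.0325 shift cm [ 0.06 -0.01  0.06]
```

```bash
python3 -m creep '[[[1,0,0.1,0,0,0,0],[1,0,0.1,0,0,0,0],[1,0,0,0,0,0,0],[1,0,0,0,0,0,0],[1,0,0,0,0,0,0],[1,0,0,0,0,0,0],[1,0,0,0,0,0,0],[1,0,0,0,0,0,0]]]';python3 go.py .632,-.1378,.0325
```

```text
t: 34.9
tool_pos: [0.633, -0.1387, 0.0322]
orientation: [-1.307, -1.047, 1.043]
force: [-0.5, 0.7, 0.1]
opening: 0.0563
t 34.9 p [ 0.633  -0.1387  0.0322] f [-0.5  0.7  0.1] open 0.0563 q6 -1.65
fix-tilt turn tool deg [ 0.12 -0.    0.06] x [0.219 0.976 0.001]
.632,-.1378,.0325 shift cm [ 0.06 -0.03  0.12]
```

```bash
python3 -m creep '[[[0,0,0,0,0,0,0],[0,0,0,0,0,0,0],[0,0,0,0,0,0,0],[0,0,0,0,0,0,0],[0,0,0,0,0,0,0],[0,0,0,0,0,0,0],[0,0,0,0,0,0,0],[0,0,0,0,0,0,0]]]';python3 -m creep '[[[0,0,-0.6,0,0,0,0],[0,0,-1.5,0,0,0,0],[0,0,-2.5,0,0,0,0],[0,0,-3,0,0,0,0],[0,0,-2,0,0,0,0],[0,0,-0.5,0,0,0,0],[0,0,0,0,0,0,0],[0,0,0,0,0,0,0]]]';python3 - <<'E'
from m import *
from scipy.optimize import least_squares
c=cam('side','s2');W=cloud(c)
def fit(g,z0,z1,r):
    D=np.hypot(W[...,0]-g[0],W[...,1]-g[1]);p=W[(D<r+.015)&(W[...,2]>z0)&(W[...,2]<z1)]
    F=least_squares(lambda x:np.hypot(*(p[:,:2]-x).T)-r,g,loss='soft_l1',f_scale=.001);print(len(p),F.x.round(4),np.median(abs(F.fun)))
fit((.632,-.138),.03,.06,.028);fit((.632,-.138),.06,.09,.028)
fit((.4548,.242),.095,.122,.019)
fit((.6556,.1535),.04,.06,.013)
E
python3 go.py .6556,.1535,.145
```

```text
t: 35.7
tool_pos: [0.634, -0.139, 0.0333]
orientation: [-1.308, -1.048, 1.043]
force: [-0.1, 0.0, -0.2]
opening: 0.0931
t: 36.5
tool_pos: [0.6339, -0.1391, 0.1435]
orientation: [-1.311, -1.05, 1.042]
force: [-0.2, -0.5, -0.8]
opening: 0.0932
230 [ 0.6324 -0.1374] 0.000599988301643645
410 [ 0.6309 -0.1387] 0.0021232973950631676
119 [0.4548 0.2439] 0.0008689161776855407
51 [0.6562 0.1548] 0.0009964311819790385
t 36.55 p [ 0.6337 -0.139   0.1431] f [ 0.4 -0.3 -0.2] open 0.0929 q6 -1.65
fix-tilt turn tool deg [ 0.36 -0.    0.04] x [0.219 0.976 0.001]
.6556,.1535,.145 shift cm [29.02 -0.19  4.27]
```

View pics/s2.png

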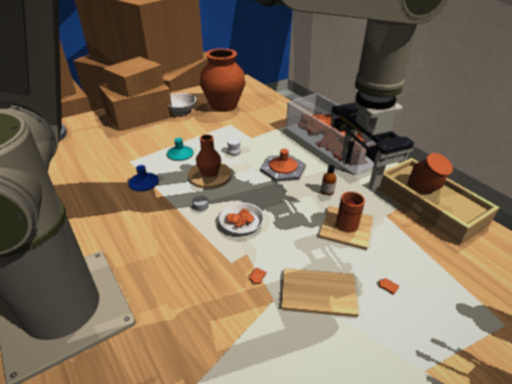

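The picture shows the jar upright on the round board (208,160), the beaker on the square board (349,212) and the lid on the felt pad (284,160). The oblong board is free (318,290) and the bystanders haven't moved. Next I'll fetch the lid from (.656,.1546).

```bash
python3 -m creep '[[[0,2,0,0.3,0.2,0,0],[0,4,0,0.6,0.2,0,0],[0,4.8,0,0.7,0,0,0],[0,4.8,0,0.7,0,0,0],[0,4.8,0,0.7,0,0,0],[0,4,0,0.6,0,0,0],[0,2.5,0,0.4,0,0,0],[0,1,0,0.2,0,0,0]]]';python3 -m creep '[[[0,0,0,0,0,0,0],[0,0,0,0,0,0,0],[0,0,0,0,0,0,0],[0,0,0,0,0,0,0],[0,0,0,0,0,0,0],[0,0,0,0,0,0,0],[0,0,0,0,0,0,0],[0,0,0,0,0,0,0]]]';python3 go.py .656,.1546,.145 .656,.1546,.021
```

```text
t: 37.35
tool_pos: [0.6477, 0.1495, 0.1292]
orientation: [-1.295, -1.026, 1.051]
force: [1.1, -0.6, -0.0]
opening: 0.0928
t: 38.15
tool_pos: [0.647, 0.1433, 0.1267]
orientation: [-1.296, -1.018, 1.051]
force: [0.4, 0.0, 0.4]
opening: 0.0928
t 38.15 p [0.647  0.1433 0.1267] f [0.4 0.  0.4] open 0.0928 q6 -1.2
fix-tilt turn tool deg [-1.29 -0.   -0.4 ] x [ 0.23   0.973 -0.007]
.656,.1546,.145 shift cm [ 1.29 -1.85 -0.58]
.656,.1546,.021 shift cm [ 0.09 12.4  -0.28]
```

```bash
python3 -m creep '[[[0,0.5,0.8,-0.3,-0.7,0,-0.2],[0,0.4,1.5,-0.3,-0.5,0,-0.2],[0,0.3,1.6,-0.2,0,0,0],[0,0.1,1.2,0,0,0,0],[0,0,0.5,0,0,0,0],[0,0,0,0,0,0,0],[0,0,0,0,0,0,0],[0,0,0,0,0,0,0]]]';python3 go.py .656,.1546,.021
```

```text
t: 38.95
tool_pos: [0.6579, 0.1556, 0.066]
orientation: [-1.309, -1.037, 1.037]
force: [0.4, 0.2, 1.2]
opening: 0.0929
t 38.95 p [0.6579 0.1556 0.066 ] f [0.4 0.2 1.2] open 0.0929 q6 -1.18
fix-tilt turn tool deg [-0.02  0.    0.02] x [0.229 0.973 0.   ]
.656,.1546,.021 shift cm [-0.14  4.5   0.16]
```

```bash
python3 -m creep '[[[0,-0.1,0.8,0.1,0,0,0],[0,0,1,0.1,0,0,0],[0,0,1,0,0,0,0],[0,0,0.8,0,0,0,0],[0,0,0.4,0,0,0,0],[0,0,0.1,0,0,0,0],[0,0,0,0,0,0,0],[0,0,0,0,0,0,0]]]';python3 go.py .656,.1546,.021
```

```text
t: 39.75
tool_pos: [0.6561, 0.1548, 0.0222]
orientation: [-1.31, -1.038, 1.036]
force: [-0.3, 0.8, -0.2]
opening: 0.0932
t 39.75 p [0.6561 0.1548 0.0222] f [-0.3  0.8 -0.2] open 0.0932 q6 -1.18
fix-tilt turn tool deg [0.05 0.   0.05] x [0.23  0.973 0.001]
.656,.1546,.021 shift cm [-0.02  0.12  0.01]
```

```bash
python3 -m creep '[[[1,0,0,0,0,0,0],[1,0,0,0,0,0,0],[1,0,0,0,0,0,0],[1,0,0,0,0,0,0],[1,0,0,0,0,0,0],[1,0,0,0,0,0,0],[1,0,0,0,0,0,0],[1,0,0,0,0,0,0]]]' 25;python3 -m creep '[[[1,0,0,0,0,0,0],[1,0,0,0,0,0,0],[1,0,0,0,0,0,0],[1,0,0,0,0,0,0],[1,0,0,0,0,0,0],[1,0,0,0,0,0,0],[1,0,0,0,0,0,0],[1,0,0,0,0,0,0]]]' 25;python3 -m creep '[[[1,0,-0.6,0,0,0,0],[1,0,-1.8,0,0,0,0],[1,0,-2.8,0,0,0,0],[1,0,-2.8,0,0,0,0],[1,0,-1.6,0,0,0,0],[1,0,-0.5,0,0,0,0],[1,0,0,0,0,0,0],[1,0,0,0,0,0,0]]]';python3 go.py .4466,-.247,.12
```

```text
t: 40.55
tool_pos: [0.6574, 0.155, 0.024]
orientation: [-1.312, -1.04, 1.034]
force: [-0.4, -0.1, -0.8]
opening: 0.0334
t: 41.35
tool_pos: [0.6573, 0.155, 0.024]
orientation: [-1.312, -1.04, 1.034]
force: [-0.2, 0.6, -0.1]
opening: 0.0253
t: 42.15
tool_pos: [0.6564, 0.1549, 0.134]
orientation: [-1.312, -1.04, 1.034]
force: [-0.9, 0.6, -2.0]
opening: 0.0256
t 42.15 p [0.6564 0.1549 0.134 ] f [-0.9  0.6 -2. ] open 0.0256 q6 -1.18
fix-tilt turn tool deg [0.22 0.   0.11] x [0.229 0.973 0.002]
.4466,-.247,.12 shift cm [-43.93   1.27  11.21]
```

```bash
python3 -m creep '[[[1,-1.5,0,0.4,0.1,0,0],[1,-3,0,0.8,0.1,0,0],[1,-4.5,0,1.15,0,0,0],[1,-4.5,0,1.15,0,0,0],[1,-4.5,0,1.15,0,0,0],[1,-4.5,0,1.15,0,0,0],[1,-4.5,0,1.15,0,0,0],[1,-4.5,0,1.15,0,0,0]]]';python3 -m creep '[[[1,-4.3,0,1.1,0,0,0],[1,-3.5,0,0.9,0,0,0],[1,-2.2,0,0.6,0,0,0],[1,-1,0,0.2,0,0,0],[1,-0.3,0,0,0,0,0],[1,0,0,0,0,0,0],[1,0,0,0,0,0,0],[1,0,0,0,0,0,0]]]';python3 go.py .4466,-.247,.1 .4466,-.247,.024
```

```text
t: 42.95
tool_pos: [0.4958, -0.1362, 0.1226]
orientation: [-1.293, -1.036, 1.048]
force: [-0.0, -0.7, -1.3]
opening: 0.0255
t: 43.75
tool_pos: [0.4353, -0.2439, 0.116]
orientation: [-1.285, -1.028, 1.046]
force: [-0.1, -0.6, -1.2]
opening: 0.0255
t 43.75 p [ 0.4353 -0.2439  0.116 ] f [-0.1 -0.6 -1.2] open 0.0255 q6 -1.95
fix-tilt turn tool deg [-1.41 -0.    0.3 ] x [0.225 0.974 0.005]
.4466,-.247,.1 shift cm [-0.05  1.57 -1.21]
.4466,-.247,.024 shift cm [-0.04  7.6  -0.19]
```

```bash
python3 -m creep '[[[1,0,0.8,-0.4,-0.7,0,0.1],[1,0,1.6,-0.3,-0.5,0,0.1],[1,0,1.8,-0.2,-0.1,0,0],[1,0,1.6,-0.1,0,0,0],[1,0,0.8,0,0,0,0],[1,0,0.3,0,0,0,0],[1,0,0,0,0,0,0],[1,0,0,0,0,0,0]]]';python3 go.py .4466,-.247,.024
```

```text
t: 44.55
tool_pos: [0.4489, -0.2422, 0.0435]
orientation: [-1.307, -1.049, 1.043]
force: [-0.1, 0.0, -0.8]
opening: 0.025
t 44.55 p [ 0.4489 -0.2422  0.0435] f [-0.1  0.  -0.8] open 0.025 q6 -1.95
fix-tilt turn tool deg [ 0.23 -0.    0.08] x [0.218 0.976 0.001]
.4466,-.247,.024 shift cm [-0.53  1.95  0.13]
```

```bash
python3 -m creep '[[[1,-0.3,0.5,0.1,0.1,0,0],[1,-0.2,0.6,0,0.1,0,0],[1,0,0.4,0,0,0,0],[1,0,0.2,0,0,0,0],[1,0,0,0,0,0,0],[1,0,0,0,0,0,0],[1,0,0,0,0,0,0],[1,0,0,0,0,0,0]]]';python3 go.py .4466,-.247,.024
```

```text
t: 45.35
tool_pos: [0.4481, -0.2485, 0.0272]
orientation: [-1.308, -1.048, 1.044]
force: [0.1, 0.6, -1.1]
opening: 0.0255
t 45.35 p [ 0.4481 -0.2485  0.0272] f [ 0.1  0.6 -1.1] open 0.0255 q6 -1.96
fix-tilt turn tool deg [ 0.21 -0.    0.  ] x [0.218 0.976 0.   ]
.4466,-.247,.024 shift cm [0.11 0.31 0.18]
```

```bash
python3 -m creep '[[[1,0,0.2,0.1,0.1,0,0],[1,0,0.1,0,0.1,0,0],[1,0,0.1,0,0,0,0],[1,0,0,0,0,0,0],[1,0,0,0,0,0,0],[1,0,0,0,0,0,0],[1,0,0,0,0,0,0],[1,0,0,0,0,0,0]]]';python3 go.py .4466,-.247,.024
```

```text
t: 46.15
tool_pos: [0.4476, -0.2486, 0.024]
orientation: [-1.306, -1.046, 1.046]
force: [0.8, -0.2, -0.3]
opening: 0.0255
t 46.15 p [ 0.4476 -0.2486  0.024 ] f [ 0.8 -0.2 -0.3] open 0.0255 q6 -1.96
fix-tilt turn tool deg [ 0.05  0.   -0.03] x [ 0.218  0.976 -0.001]
.4466,-.247,.024 shift cm [0.13 0.   0.13]
```

```bash
python3 -m creep '[[[1,0,0.1,0,0,0,0],[1,0,0.1,0,0,0,0],[1,0,0,0,0,0,0],[1,0,0,0,0,0,0],[1,0,0,0,0,0,0],[1,0,0,0,0,0,0],[1,0,0,0,0,0,0],[1,0,0,0,0,0,0]]]';python3 go.py .4466,-.247,.024
```

```text
t: 46.95
tool_pos: [0.4477, -0.2488, 0.024]
orientation: [-1.306, -1.046, 1.046]
force: [-0.9, 1.3, 0.9]
opening: 0.0251
t 46.95 p [ 0.4477 -0.2488  0.024 ] f [-0.9  1.3  0.9] open 0.0251 q6 -1.96
fix-tilt turn tool deg [ 0.03  0.   -0.04] x [ 0.218  0.976 -0.001]
.4466,-.247,.024 shift cm [ 0.15 -0.    0.14]
```

It stopped descending, so the lid is on the board. I'll release and lift, then swing aside for a clear top view.

```bash
python3 -m creep '[[[0,0,0,0,0,0,0],[0,0,0,0,0,0,0],[0,0,0,0,0,0,0],[0,0,0,0,0,0,0],[0,0,0,0,0,0,0],[0,0,0,0,0,0,0],[0,0,0,0,0,0,0],[0,0,0,0,0,0,0]]]';python3 -m creep '[[[0,0,-0.4,0,0,0,0],[0,0,-1.5,0,0,0,0],[0,0,-3,0,0,0,0],[0,0,-4,0,0,0,0],[0,0,-4,0,0,0,0],[0,0,-3,0,0,0,0],[0,0,-1,0,0,0,0],[0,0,0,0,0,0,0]]]';python3 -m creep '[[[0,-2,0,0,0,0,0],[0,-4,0,0,0,0,0],[0,-4,0,0,0,0,0],[0,-4,0,0,0,0,0],[0,-4,0,0,0,0,0],[0,-2,0,0,0,0,0],[0,0,0,0,0,0,0],[0,0,0,0,0,0,0]]]'; python3 - <<'E'
from m import *
from scipy.optimize import least_squares
C={k:cam(k,k+'3') for k in('side','top')}
B={'jar':(.4548,.242),'beaker':(.632,-.1378),'lid':(.4466,-.247)}
for k,c in C.items():
    W=cloud(c)
    for n,z0,z1,r in [('jar',.095,.122,.019),('beaker',.03,.06,.028),('lid',.042,.06,.013),('beaker',.06,.09,.028)]:
        g=B[n];D=np.hypot(W[...,0]-g[0],W[...,1]-g[1]);p=W[(D<r+.012)&(W[...,2]>z0)&(W[...,2]<z1)]
        if len(p)<10: print(k,n,'few');continue
        F=least_squares(lambda x:np.hypot(*(p[:,:2]-x).T)-r,g,loss='soft_l1',f_scale=.001);print(k,n,len(p),'off mm',((F.x-g)*1000).round(1),'zmax',W[D<.03][:,2].max().round(4))
E
python3 go.py
```

```text
t: 47.75
tool_pos: [0.4481, -0.2489, 0.0241]
orientation: [-1.307, -1.046, 1.046]
force: [0.3, -0.7, 0.3]
opening: 0.085
t: 48.55
tool_pos: [0.4471, -0.2482, 0.2052]
orientation: [-1.309, -1.047, 1.046]
force: [0.4, 0.6, 0.3]
opening: 0.093
t: 49.35
tool_pos: [0.3982, -0.4447, 0.1903]
orientation: [-1.289, -1.047, 1.044]
force: [0.5, -0.2, 0.5]
opening: 0.0929
side jar 117 off mm [0.4 1.8] zmax 0.1297
side beaker 229 off mm [0.4 0.5] zmax 0.0993
side lid 78 off mm [ 0.8 -0.9] zmax 0.0655
side beaker 410 off mm [-1.4 -0.7] zmax 0.0993
top jar 42 off mm [0.5 1.3] zmax 0.132
top beaker 85 off mm [ 0.5 -0.5] zmax 0.1022
top lid 26 off mm [ 0.4 -1.6] zmax 0.0681
top beaker 393 off mm [-4.1  7.1] zmax 0.1022
t 49.45 p [ 0.3987 -0.4441  0.1908] f [-0.6 -0.2  1.2] open 0.0928 q6 -2.28
fix-tilt turn tool deg [-0.57 -0.    0.57] x [0.214 0.977 0.01 ]
```

View pics/side3.png

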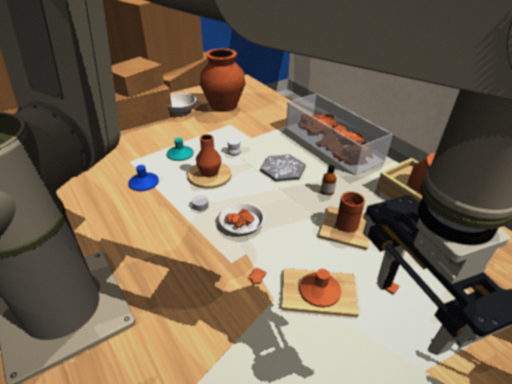

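View pics/top3.png

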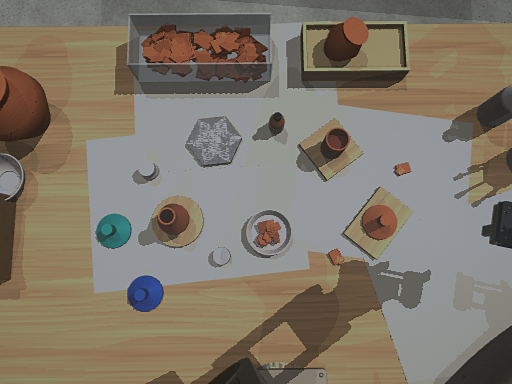

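The pictures show the jar on the round board, the beaker on the square board and the lid knob-up on the oblong board. All three are upright and near the centre, the bystanders are in place and the arm is clear.

```bash
python3 -m creep '[[[0,0,0,0,0,0,0],[0,0,0,0,0,0,0],[0,0,0,0,0,0,0],[0,0,0,0,0,0,0],[0,0,0,0,0,0,0],[0,0,0,0,0,0,0],[0,0,0,0,0,0,0],[0,0,0,0,0,0,0]]]' && python3 -c "
from plant import robot;print(robot.close_job())"
```

```text
t: 50.25
tool_pos: [0.4009, -0.4407, 0.1919]
orientation: [-1.289, -1.052, 1.049]
force: [-0.0, -0.3, -0.1]
opening: 0.0927
the job is handed in; nothing more can be done
None
```

All three pieces are on their own boards, and I handed the job in at about 50 s of the 96 s allowed. I parked the lid on the felt pad, then moved the jar to the round board, the beaker to the square board and the lid, knob up, to the oblong board.

**Final positions:** in both cameras each piece stands within about 2 mm of its board's centre (15 mm allowed). All are upright, with their tops at the right heights. The bottle, white plastic jar and tin look unmoved by eye, though I didn't re-measure them. The arm is clear of everything.

**Checks that failed or disagreed:**
- **First grip on the lid:** it closed on air without moving the lid. Both cameras showed the fingertips 20 mm behind the reported TCP, not 11 mm ahead as stated, so I used the measured value from then on.
- **Beaker, upper half:** one top-camera fit was about 8 mm off. I set it aside because that camera sees inside the cup there, and the other fits agreed within 2 mm.

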